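# Unlock the dust gate and hold it half open

### The job

Pull the orange keeper straight up out of the dust-extraction box against its sprung catch, set it down in the steel tray without dropping it, and let go of it. Then slide the red shutter (it has a black handle) against its spring to half travel, so that its yellow leading edge lines up with the yellow marks on the rails, and finish while still holding it there: do not let go. Leave everything else on the bench where it is.

Things in the scene. Friction and masses are not known exactly. Their poses are not given: they have to be found in the camera images.
- dust_box: Green dust-extraction box fixed to the bench: casing 180 (its x) x 250 (its y, from -130 to +120) x 85 high. Origin on the bench; +y is the way the shutter opens, z up. Aluminium rails along y at x = +-58, 10 wide, tops 96 above the bench. A duct up to 72 thick leaves the far (+x) side at y = -50, reaching x = 235, 85 high.
- half_mark (a point): Point midway between the yellow marks on the two rails (box x 0, y +45, 93 above the bench): at half travel the middle of the shutter's yellow leading (+y) edge is here. Black marks on the rails at box y 0 (edge when shut) and y +90 (fully open).
- shutter_slide (a joint): Travel of the shutter in m: 0 shut, grows towards box +y, 0.045 half travel, 0.090 fully open. A spring always pushes it shut: about 4 N at 0, 10 N at half, 16 N fully open; let go, it slides shut. The seated keeper stops it after 2 to 4 mm.
- shutter: Red sliding plate 104 (box x) x 100 (box y) x 6, top 93 above the bench, leading (+y) edge yellow, with the black handle on its middle. Origin under its centre, 85 above the bench; axes parallel to the box's. Shut, it stands at box x 0, y -50.
- handle (a point): Centre of the foot of the shutter's handle, 93 above the bench: a black upright fin on the middle of the plate, 44 along box x, 12 thick along box y (the slide direction), 46 high, top 139 above the bench. Axes parallel to the box's. With the shutter shut it stands at box x 0, y -50.
- keeper: Orange keeper locking the shutter, standing in a pocket at box x 0, y +14. Origin: centre of its underside, 60 above the bench when seated, axes as the box's. 70.5 high: steel shank 20 (x) x 24 (y) x 25 in the pocket, flange 36 x 24 x 6 over it, head 20 (x) x 24 (y) x 40 to grip. Its sprung catch yields within 8 mm to a straight pull up of 10 to 20 N; clear of the pocket after 26 mm. 60 to 130 g.
- tray: Open steel parts tray lying loose on the bench, 160 (x) x 130 (y) x 24 high, walls 4, floor 4 thick. Origin at the centre of its underside. It stands left or right of the dust box.
- paint_can: Bystander: leave where it is. Yellow paint can with a red band, upright, 72 dia x 85 high (mm); origin at its underside.
- glue_bottle: Bystander: leave where it is. White glue bottle with blue cap, upright, 60 dia x 150 high (mm); origin at its underside.
- mask_blank: Bystander: leave where it is. Half-carved light wooden mask lying face up, 150 x 110 x 73 high (mm); origin at its underside.
- gouge_a: Bystander: leave where it is. Carving gouge with light wooden handle, lying, about 245 long, 24 thick, origin at the ferrule (mm), at bench height.
- gouge_b: Bystander: leave where it is. Carving gouge with darker wooden handle, lying, about 245 long, 24 thick, origin at the ferrule (mm), at bench height.
- mallet: Bystander: leave where it is. Carver's mallet lying, dark block head 100 x 75 x 75 and light handle, 240 long overall (mm); origin at its underside.
- whetstone: Bystander: leave where it is. Grey sharpening stone on a dark wooden base, 160 x 55 x 32 (mm); origin at its underside.

How it is judged (in metres and radians):
On the way, in this order (a step that is already met when the one before it is completed fails the run):
1. the keeper is lifted clear of its pocket, in the gripper (z of keeper in the frame of dust_box above 0.09 m and contact force between the fingers and keeper above 1 N), for 0.1 s.
2. the keeper lies or stands in the tray, let go (x of keeper in the frame of tray between -0.074 and 0.074 m and y of keeper in the frame of tray between -0.059 and 0.059 m and z of keeper in the frame of tray between -0.005 and 0.035 m and contact force between keeper and tray above 0.2 N and contact force between the fingers and keeper below 0.1 N and linear speed of keeper below 0.03 m/s), for 0.2 s.
3. the shutter is held at half travel by the fingers (value of joint shutter_slide between 0.038 and 0.052 m and velocity of joint shutter_slide between -0.01 and 0.01 m/s and contact force between the fingers and shutter above 3 N), for 0.3 s.
At the end, for the whole second after the job is handed in: The shutter stands still at 45 mm of its 90 mm travel, within 7 mm, held by the fingers (more than 3 N); the keeper rests in the tray, inside its walls, untouched (all of step 2 and all of step 3 and contact force between the arm and keeper below 0.1 N and contact force between tray and shutter below 0.1 N); the arm keeps its last pose, push and grip.
It fails at once if the keeper is dropped (falls free faster than 0.9 m/s, some 40 mm) (linear speed of keeper above 0.9 m/s and contact force between the fingers and keeper below 0.1 N).
It fails at once if a bystander is moved by more than 30 mm (distance of any of paint_can, glue_bottle, mask_blank, gouge_a, gouge_b, mallet, whetstone from where it was at the start of the episode above 0.03 m).
It fails at once if the tray is shoved by more than 50 mm (distance of tray from where it was at the start of the episode above 0.05 m).
It also fails if it takes over 51 s, if anything falls off the work surface, if the arm or the gripper's body presses on something with over 40 N, if the wrist force passes 120 N, or if a joint passes its speed limit or range.

### The arm

A 7-joint arm with a two-finger parallel gripper is mounted at the origin on the work surface. World frame = base frame: x ahead of the robot, y to its left, z up, the work surface at z = 0. Lengths are in mm, angles in rad, forces in N, time in s.
With the tool pointing down it reaches from about 425 to 1025 mm from the base axis. Payload 3.6 kg.
Tool frame: the origin (TCP) lies between the finger pads; the fingertips stand 19 mm ahead of it and the grasp point (between the pads) is the TCP (tip_extent is the z of the fingertips in the tool frame, in mm); z points along the fingers, y is the direction in which the jaws open and shut (so a half turn about z gives the same grasp; the last joint's range is limited). The gripper opens to 85 mm and grips with 20 to 120 N. Pads are 22 mm wide; open, the fingers measure 114 mm over their backs; the gripper's body (76 mm by 85 mm) begins 54 mm behind the grasp point. The pads swing forward as they close: fully open they stand 13 mm farther back than shut.
Start: joints at [1.242, 0.591, 0.048, 1.609, -0.033, 0.943, -0.034], TCP at [168.672, -705.11, 250.302] pointing down, gripper open.
Joint ranges: [-2.69, 2.69], [-0.47, 2.24], [-1.27, 1.36], [0.19, 2.51], [-1.53, 4.68], [0.08, 2.07], [-3.09, 3.09]. Speed limits (rad/s): [2.57, 2.57, 3.14, 3.14, 3.14, 3.14, 3.14].

### API

Orientations are given as a unit quaternion [x, y, z, w].
In Python, from cell import read_state, read_camera, get_calibration, hand_in, tip_extent gives the robot as it stands.
- The arm moves only by the tool play_rows, never from a script. Its argument "increments" is a list of rows, each an object with "xyz": the shift along the tool's x, y, z in mm, a list of three; "rot": the turn, a rotation vector about the tool's x, y, z in rad, a list of three; "grip": the finger opening in mm, from 0 to 85.4. In form: [{"xyz": [tx, ty, tz], "rot": [wx, wy, wz], "grip": grip}, ...]. A call has 1 to 8 rows; each row shifts and turns the pose as measured when the row begins, along the tool's axes as they then stand; what a row does not reach is not made up. A row lasts 1/8 s, in which the tool goes at most 62.5 mm and 10.7 degrees, less where a joint would pass 70% of its speed; a pose out of reach is approached as far as the arm can. A call is refused whole if a number of a shift passes 62.5 or a number of a turn 0.188, either way. A call with a gripper value outside its range is refused whole. The fingers move at their own pace and stop on an object; "squeeze" is the grip in N (left out, the last holds). Time passes only in rows, so rows that do not move let the fingers close. It gives the time, the measured TCP pose, the force and the opening at its end, in the units of the state.
- read_state(): the state, without advancing time (a new reading comes with each control period).
- read_camera(name): name is "scene" or "top"; returns the picture (480x640x3 uint8, red, green, blue); there is no depth.
- get_calibration(name): a dict with "mtx" (3x3 intrinsics, pixels), "R" (3x3) and "t" (3): a world point X has camera coordinates R X + t. Camera axes: x right, y down, z forward; pixel columns grow to the right and rows downward; lengths in mm; the calibration is good to about 2 mm. A picture is of the moment at which its call begins. get_calibration takes no time and is no camera call.
- hand_in(): hands the job in, once; it reports no verdict.
The state is a dict: "time": time; "q": joint angles; "qd": joint speeds; "effort": joint torques, N m; "tool_pos": TCP position; "tool_rot": TCP orientation; "force": force on the tool from outside, world axes, zero at the start; "moment": the same for the moment, N m; "finger_gap": opening from 0.0 (shut) to 1.0 (fully open).
Only numpy, scipy, OpenCV 4.12 (cv2) and the standard library are available. Lean on these libraries where they do the work, as an engineer would, in place of code of your own. Each camera call takes 0.05 s, during which the arm holds its last target. There are 200 camera calls.

## Working session

There is one attempt and no reset: what is moved stays moved. The work goes in short steps, Python scripts to look and compute and a tool call to move; the robot and the scene stay as the last step left them, time stands still between calls to the robot, and variables do not carry over. Pictures are saved under pics/ and viewed, about 8 in all and at most 12, crops included, and the job is handed in when it is done.

Besides the shell and the picture viewer there is one more tool, called after ">>>" as name(argument=value, ...), one argument or row to a line, values as JSON. play_rows: Moves the arm, as the interface text tells. Its arguments: {"type":"object","properties":{"increments":{"type":"array","items":{"type":"object","properties":{"xyz":{"type":"array","items":{"type":"number"}},"rot":{"type":"array","items":{"type":"number"}},"grip":{"type":"number"}}}},"squeeze":{"type":"number"}},"required":["increments"]}

```bash
mkdir -p pics
python3 - <<'E'
from cell import *
import cv2,numpy as np
for n in("scene","top"):
    im=read_camera(n);cv2.imwrite(f"pics/{n}0.png",im[:,:,::-1]);c=get_calibration(n)
    print(n,np.round(c["mtx"],1).tolist(),np.round(c["R"],3).tolist(),np.round(c["t"],1).tolist(), np.round(-np.array(c["R"]).T@c["t"]))
s=read_state();print(s)
E
```

```text
scene [[468.1, 0.0, 322.9], [0.0, 468.1, 236.5], [0.0, 0.0, 1.0]] [[-0.465, 0.885, 0.007], [0.73, 0.388, -0.562], [-0.5, -0.256, -0.827]] [194.3, -288.5, 1456.0] [1029.  313. 1041.]
top [[454.9, 0.0, 320.3], [0.0, 454.9, 238.6], [0.0, 0.0, 1.0]] [[-0.012, -1.0, 0.017], [-0.998, 0.011, -0.061], [0.061, -0.018, -0.998]] [6.6, 462.6, 1512.6] [ 369.   28. 1538.]
{'time': 0.1, 'q': array([ 1.24248712,  0.59204433,  0.04829281,  1.6096856 , -0.03329612,
        0.94267849, -0.03370373]), 'qd': array([-2.10964963e-03, -2.41238219e-03, -7.71997246e-04, -1.55860699e-03,
        9.52066027e-05, -1.48721935e-04, -4.57473423e-04]), 'effort': array([ 4.01579906e-03, -5.49999225e+01,  1.55274276e+00, -1.98825628e+01,
        9.62889462e-03,  3.90863424e-03, -1.74792848e-05]), 'tool_pos': array([ 168.53295669, -704.42333186,  249.24582579]), 'tool_rot': array([ 9.93110298e-01,  1.17179024e-01, -1.72687481e-04, -9.90722362e-04]), 'force': array([0.21759604, 1.04135881, 0.10707733]), 'moment': array([ 0.00666506,  0.03684354, -0.0004962 ]), 'finger_gap': 0.9973457333798306}
```

View pics/top0.png

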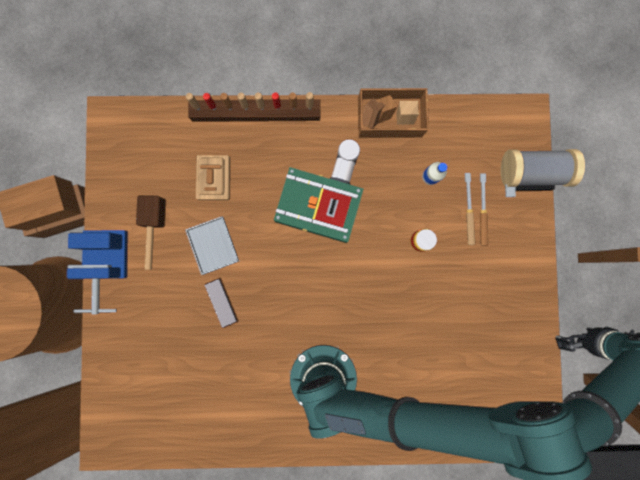

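View pics/scene0.png

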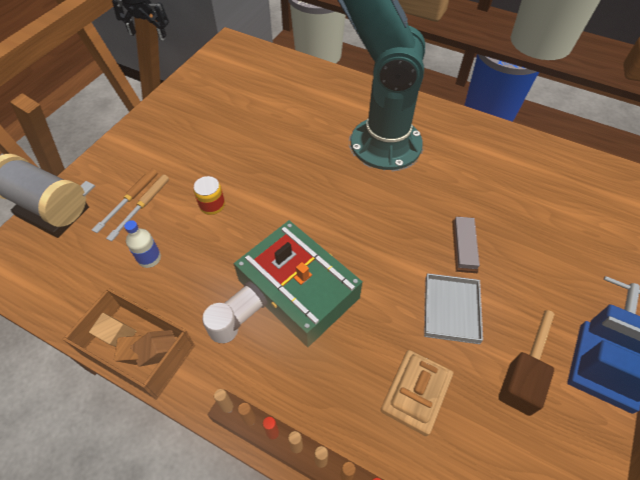

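The top view shows keeper at about (313,202), shutter and handle at (333,207), and tray at (212,246). The box's +y points to image left, towards the tray. The scene view agrees: keeper (302,270), handle (284,254), tray (454,308).

```bash
cat > h.py <<'E'
from cell import *
import cv2,numpy as np
def ray(n,uv,z):
    c=get_calibration(n);R=np.array(c["R"]);K=np.array(c["mtx"]);t=np.array(c["t"])
    uv=np.atleast_2d(np.float64(uv));d=np.c_[uv,np.ones(len(uv))]@np.linalg.inv(K).T@R
    C=-R.T@t;return (C+d*((z-C[2])/d[:,2])[:,None])[:,:2]
def proj(n,X):
    c=get_calibration(n);p=(np.atleast_2d(X)@np.array(c["R"]).T+c["t"])@np.array(c["mtx"]).T
    return p[:,:2]/p[:,2:]
def hsv(n,im=None):
    im=read_camera(n) if im is None else im
    return cv2.cvtColor(im,cv2.COLOR_RGB2HSV)
def biggest(m):
    c,_=cv2.findContours(m.astype(np.uint8),cv2.RETR_EXTERNAL,cv2.CHAIN_APPROX_NONE)
    return max(c,key=cv2.contourArea)
def rect(P):
    (c,s,a)=cv2.minAreaRect(np.float32(P)); return np.round(c,1),np.round(s,1),round(a,1)
E
python3 - <<'E'
from h import *
roi={"top":((260,160),(380,250)),"scene":((225,215),(370,350))}
tr={"top":((175,205),(250,285)),"scene":((415,265),(490,350))}
for n in roi:
    im=cv2.imread(f"pics/{n}0.png")[:,:,::-1].copy();h=hsv(n,im);H,S,V=[h[...,i].astype(int) for i in range(3)]
    def box(r):
        m=np.zeros(H.shape,bool);(a,b),(c,d)=r;m[b:d,a:c]=1;return m
    m=box(roi[n])
    red=m&((H<5)|(H>172))&(S>150)&(V>60)
    org=m&(H>=6)&(H<18)&(S>170)&(V>120)
    yel=m&(H>=20)&(H<34)&(S>150)&(V>120)
    wh=m&(S<50)&(V>150); blk=m&(V<60)
    grn=m&(H>60)&(H<95)&(S>80)
    print(n,[int(x.sum()) for x in(red,org,yel,wh,blk,grn)])
    print("red",rect(ray(n,biggest(red)[:,0],93)))
    print("green",rect(ray(n,biggest(grn|red|org|yel|wh if n=='top' else grn)[:,0],85)))
    for nm,mm,z in(("rail",wh,96),("org",org,130),("yel",yel,93),("blk",blk,139)):
        cs,_=cv2.findContours(mm.astype(np.uint8),0,cv2.CHAIN_APPROX_NONE)
        for c in sorted(cs,key=len)[::-1][:5]:
            if len(c)>5: print(nm,rect(ray(n,c[:,0],z)),c[:,0].mean(0).round(1))
    t=box(tr[n])&(S<60)&(V>90)
    print("tray",rect(ray(n,biggest(t)[:,0],24)))
    (a,b),(c,d)=roi[n]
    cr=cv2.resize(im[b:d,a:c,::-1],None,fx=5 if n=='top' else 4,fy=5 if n=='top' else 4,interpolation=cv2.INTER_CUBIC);cv2.imwrite(f"pics/{n}_crop.png",cr)
E
```

```text
top [674, 98, 39, 963, 22, 2158]
red (array([556. , -38.8]), array([89.2, 98.1]), 73.3)
green (array([569.5,   9.9]), array([247.3, 181.6]), 72.9)
rail (array([627.2,  -3.2]), array([236. ,  13.4]), 73.0) [321.  185.5]
rail (array([505.3,  -6.1]), array([160. ,  12.7]), 73.4) [323.  223.7]
rail (array([557. , -35.5]), array([23.3, 54.7]), 73.4) [331.9 208. ]
rail (array([681.7, -70.1]), array([54.4, 66.1]), 74.1) [342.1 169.2]
rail (array([539.9, 109.2]), array([72.2, 13.2]), 73.4) [286.9 213.2]
org (array([563.8,   6.5]), array([ 3. , 91.3]), 72.8) [318.9 204. ]
org (array([570.1,  26.4]), array([21.2, 31.2]), 75.5) [312.5 202. ]
yel (array([571.1,  10.9]), array([ 7. , 96.8]), 73.5) [317.7 203.5]
blk (array([555.5, -34.8]), array([ 5. , 39.4]), 72.6) [332.2 206.2]
tray (array([444.5, 362.4]), array([162.4, 133.8]), 20.1)
scene [1029, 226, 65, 1966, 150, 2782]
red (array([554.4, -36.6]), array([ 92.1, 101.7]), 73.0)
green (array([586.2,  73. ]), array([119. ,  99.9]), 73.0)
rail (array([726.3, -55.4]), array([ 68. , 128.7]), 82.1) [237.1 314.6]
rail (array([615.2, -38.4]), array([159.6,  10.9]), 73.1) [270.  277.7]
rail (array([497.4, -25.8]), array([114.2,  11. ]), 73.0) [298.8 241.2]
rail (array([556.5, -32.2]), array([23.1, 54.8]), 69.2) [283.6 260.2]
rail (array([645.8,  62.2]), array([40. , 10.3]), 74.4) [300.3 305.7]
org (array([577.8,  34.1]), array([71.1, 37.5]), 16.3) [302.9 270.6]
org (array([609.4,  13.3]), array([ 2.3, 46. ]), 71.4) [288.7 276.3]
yel (array([596.1,   4.1]), array([ 5.2, 45.9]), 73.3) [288.7 278.3]
yel (array([532.8,  23.4]), array([ 5. , 26.9]), 72.5) [309.5 260.7]
blk (array([567.5, -25.2]), array([25.9, 50.7]), 73.5) [283.  251.9]
tray (array([448.3, 366.7]), array([169.4, 132.8]), 19.6)
```

View pics/top_crop.png

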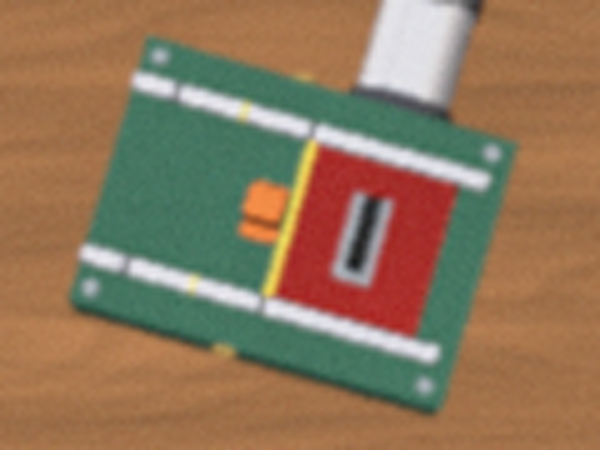

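View pics/scene_crop.png

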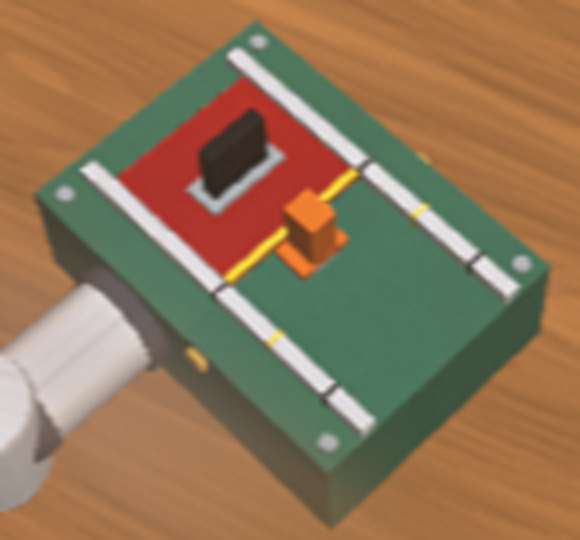

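Box origin is about (570.7, 14.6) with yaw −16.8°; both views agree to about 1 mm. That puts the keeper at about (575, 28), the handle at (556, −33) and the tray centre at (446, 364). I'll grip along box y for both jobs, so one tool yaw serves throughout.

```bash
cat >> h.py <<'E'
from scipy.spatial.transform import Rotation as Ro
B=np.array([570.7,14.6]);by=np.array([.289,.957]);bx=np.array([.957,-.289])
# goal: tool z down, tool y along -box y
G=Ro.from_matrix(np.c_[np.r_[-np.cross([*(-by),0],[0,0,-1])*-1],[*(-by),0],[0,0,-1]]/1.0)
def box(x,y): return B+x*bx+y*by
def delta(xyz):
    s=read_state();R=Ro.from_quat(s["tool_rot"])
    d=np.array(xyz)-s["tool_pos"]
    print("t",round(s["time"],2),"pos",s["tool_pos"].round(1),"F",s["force"].round(1),"gap",round(s["finger_gap"]*85.4,1))
    print("world d",d.round(1),"tool d",R.inv().apply(d).round(1),"tool d in goal axes",G.inv().apply(d).round(1),"rot",(R.inv()*G).as_rotvec().round(3))
E
python3 - <<'E'
from h import *
print(G.as_matrix().round(3)); delta([*box(0,14),200])
E
```

```text
[[ 0.957 -0.289  0.   ]
 [-0.289 -0.957 -0.   ]
 [ 0.     0.    -1.   ]]
t 0.1 pos [ 168.5 -704.4  249.2] F [0.2 1.  0.1] gap 85.2
world d [406.2 732.4 -49.2] tool d [ 565.5 -617.7   50.4] tool d in goal axes [ 177.1 -818.6   49.2] rot [-0.002  0.001  0.528]
```

>>> play_rows(
  increments=[
    {"xyz":[40,-44,0],"rot":[0,0,0],"grip":50},
    {"xyz":[40,-44,0],"rot":[0,0,0],"grip":50},
    {"xyz":[40,-44,0],"rot":[0,0,0],"grip":50},
    {"xyz":[40,-44,0],"rot":[0,0,0],"grip":50},
    {"xyz":[40,-44,0],"rot":[0,0,0],"grip":50},
    {"xyz":[40,-44,0],"rot":[0,0,0],"grip":50},
    {"xyz":[40,-44,0],"rot":[0,0,0],"grip":50},
    {"xyz":[40,-44,0],"rot":[0,0,0],"grip":50},
  ],
)

```text
time: 1.1
tool_pos: [401.2, -280.1, 245.9]
tool_rot: [0.994, 0.112, -0.002, -0.001]
force: [-0.3, -0.3, 0.0]
finger_gap: 0.589
```

```bash
python3 -c "
from h import *
delta([*box(0,14),200])"
```

```text
t 1.1 pos [ 401.2 -280.1  245.9] F [-0.3 -0.3  0. ] gap 50.3
world d [173.6 308.1 -45.9] tool d [ 237.8 -261.7   45.7] tool d in goal axes [  77.1 -345.1   45.9] rot [-0.001  0.003  0.517]
```

>>> play_rows(
  increments=[
    {"xyz":[0,0,0],"rot":[0,0,0.172],"grip":50},
    {"xyz":[0,0,0],"rot":[0,0,0.172],"grip":50},
    {"xyz":[0,0,0],"rot":[0,0,0.172],"grip":50},
    {"xyz":[15,-60,0],"rot":[0,0,0],"grip":50},
    {"xyz":[15,-60,0],"rot":[0,0,0],"grip":50},
    {"xyz":[15,-60,0],"rot":[0,0,0],"grip":50},
    {"xyz":[15,-60,0],"rot":[0,0,0],"grip":50},
    {"xyz":[15,-60,0],"rot":[0,0,0],"grip":50},
  ],
)

```text
time: 2.1
tool_pos: [565.3, -9.3, 244.7]
tool_rot: [0.988, -0.155, -0.003, -0.0]
force: [0.7, -1.1, 0.3]
finger_gap: 0.584
```

```bash
python3 -c "
from h import *
delta([*box(0,14),200])"
```

```text
t 2.1 pos [565.3  -9.3 244.7] F [ 0.7 -1.1  0.3] gap 49.9
world d [  9.5  37.3 -44.7] tool d [ -2.1 -38.4  44.6] tool d in goal axes [ -1.7 -38.4  44.7] rot [ 0.001  0.005 -0.017]
```

>>> play_rows(
  increments=[
    {"xyz":[-2,-38,10],"rot":[0,0,-0.01],"grip":50},
    {"xyz":[0,0,35],"rot":[0,0.005,0],"grip":50},
    {"xyz":[0,0,0],"rot":[0,0,0],"grip":50},
    {"xyz":[0,0,0],"rot":[0,0,0],"grip":50},
  ],
)

```text
time: 2.6
tool_pos: [578.2, 36.7, 199.1]
tool_rot: [0.99, -0.144, 0.001, -0.002]
force: [1.1, -0.1, 0.3]
finger_gap: 0.587
```

```bash
python3 -c "
from h import *
delta([*box(0,14),117])
for n,(a,b,c,d) in dict(scene=(220,180,400,330),top=(250,150,390,260)).items():
    im=read_camera(n)
    P=np.array([[*box(x,y),130.5] for x,y in((-10,2),(10,2),(10,26),(-10,26))]+[[*box(x,y),93] for x,y in((-52,-100),(52,-100),(52,0),(-52,0))])
    im=cv2.resize(im[b:d,a:c],None,fx=4,fy=4,interpolation=2)[:,:,::-1].copy()
    for p in (proj(n,P)-[a,b]+.5)*4: cv2.circle(im,tuple(int(v) for v in p),3,(255,0,255),1)
    cv2.imwrite(f'pics/{n}_1.png',im)
"
```

```text
t 2.6 pos [578.2  36.7 199.1] F [ 1.1 -0.1  0.3] gap 50.1
world d [ -3.5  -8.7 -82.1] tool d [-1.   9.7 82.1] tool d in goal axes [-0.8  9.4 82.1] rot [-0.004 -0.002  0.004]
```

View pics/scene_1.png

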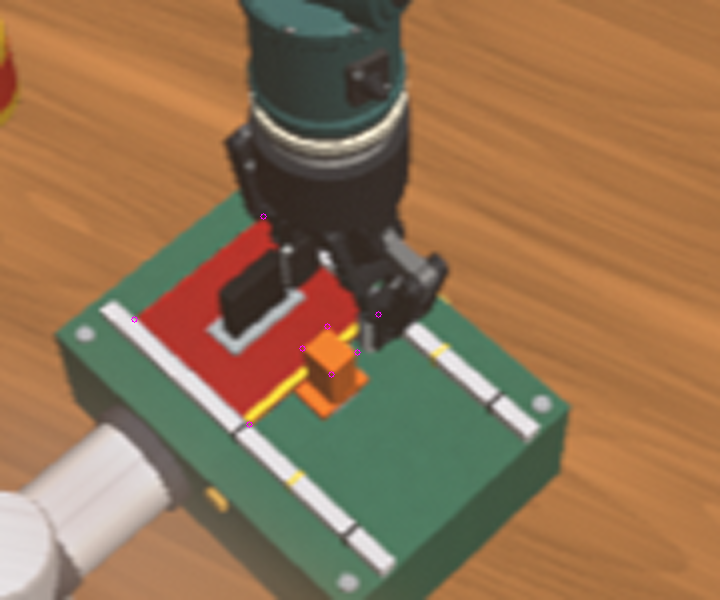

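The overlay points land on the keeper's top corners, around (330,350) in the crop, and on the shutter corners, so the estimate is good. Correcting 9 mm sideways, then descending.

>>> play_rows(
  increments=[
    {"xyz":[-1,9,0],"rot":[-0.004,0,0.003],"grip":50},
    {"xyz":[0,0,0],"rot":[0,0,0],"grip":50},
    {"xyz":[0,0,20],"rot":[0,0,0],"grip":50},
    {"xyz":[0,0,10],"rot":[0,0,0],"grip":50},
    {"xyz":[0,0,0],"rot":[0,0,0],"grip":50},
    {"xyz":[0,0,0],"rot":[0,0,0],"grip":50},
  ],
)

```text
time: 3.45
tool_pos: [576.3, 24.3, 172.3]
tool_rot: [0.989, -0.149, 0.004, 0.0]
force: [0.1, 0.1, 0.9]
finger_gap: 0.586
```

```bash
python3 -c "
from h import *
delta([*box(0,14),117])"
```

```text
t 3.45 pos [576.3  24.3 172.3] F [0.1 0.1 0.9] gap 50.0
world d [ -1.5   3.7 -55.3] tool d [-3.  -3.  55.3] tool d in goal axes [-2.5 -3.1 55.3] rot [-0.001 -0.008 -0.005]
```

>>> play_rows(
  increments=[
    {"xyz":[-2.5,-3,0],"rot":[0,-0.007,-0.004],"grip":50},
    {"xyz":[0,0,15],"rot":[0,0,0],"grip":50},
    {"xyz":[0,0,15],"rot":[0,0,0],"grip":50},
    {"xyz":[0,0,12],"rot":[0,0,0],"grip":50},
    {"xyz":[0,0,5],"rot":[0,0,0],"grip":50},
    {"xyz":[0,0,2],"rot":[0,0,0],"grip":50},
    {"xyz":[0,0,0],"rot":[0,0,0],"grip":50},
    {"xyz":[0,0,0],"rot":[0,0,0],"grip":50},
  ],
)

```text
time: 4.45
tool_pos: [575.2, 28.5, 120.1]
tool_rot: [0.989, -0.146, 0.001, -0.001]
force: [-0.6, -0.1, -0.1]
finger_gap: 0.59
```

```bash
python3 -c "
from h import *
delta([*box(0,14),117])"
```

```text
t 4.45 pos [575.2  28.5 120.1] F [-0.6 -0.1 -0.1] gap 50.4
world d [-0.5 -0.5 -3.1] tool d [-0.3  0.6  3.1] tool d in goal axes [-0.3  0.6  3.1] rot [-0.001 -0.001 -0.   ]
```

Aligned. Closing with a 60 N squeeze.

>>> play_rows(
  increments=[
    {"xyz":[0,0.5,2],"rot":[0,0,0],"grip":50},
    {"xyz":[0,0,0],"rot":[0,0,0],"grip":15},
    {"xyz":[0,0,0],"rot":[0,0,0],"grip":15},
    {"xyz":[0,0,0],"rot":[0,0,0],"grip":15},
    {"xyz":[0,0,0],"rot":[0,0,0],"grip":15},
    {"xyz":[0,0,0],"rot":[0,0,0],"grip":15},
    {"xyz":[0,0,0],"rot":[0,0,0],"grip":15},
  ],
  squeeze=60,
)

```text
time: 5.32
tool_pos: [575.7, 28.0, 118.9]
tool_rot: [0.989, -0.146, 0.002, -0.001]
force: [-0.2, -0.2, 0.5]
finger_gap: 0.271
```

```bash
python3 -c "
from h import *
delta([*box(0,14),117])"
```

```text
t 5.33 pos [575.7  28.  118.9] F [-0.2 -0.2  0.5] gap 23.1
world d [-1.  -0.  -1.9] tool d [-0.9  0.3  1.9] tool d in goal axes [-0.9  0.3  1.9] rot [-0.002 -0.003 -0.   ]
```

>>> play_rows(
  increments=[
    {"xyz":[0,0,-6],"rot":[0,0,0],"grip":15},
    {"xyz":[0,0,-8],"rot":[0,0,0],"grip":15},
    {"xyz":[0,0,-10],"rot":[0,0,0],"grip":15},
    {"xyz":[0,0,-12],"rot":[0,0,0],"grip":15},
    {"xyz":[0,0,-15],"rot":[0,0,0],"grip":15},
    {"xyz":[0,0,-15],"rot":[0,0,0],"grip":15},
    {"xyz":[0,0,-10],"rot":[0,0,0],"grip":15},
    {"xyz":[0,0,0],"rot":[0,0,0],"grip":15},
  ],
)

```text
time: 6.32
tool_pos: [575.4, 28.0, 201.5]
tool_rot: [0.989, -0.146, 0.003, -0.001]
force: [0.2, 0.5, -1.0]
finger_gap: 0.27
```

```bash
python3 -c "
from h import *
delta([446,364,195])"
```

```text
t 6.33 pos [575.4  28.  201.5] F [ 0.2  0.5 -1. ] gap 23.1
world d [-129.4  336.    -6.5] tool d [-221.2 -284.2    6.2] tool d in goal axes [-221.  -284.3    6.5] rot [-0.003 -0.005 -0.001]
```

Still gripped (gap 23 mm, weight about 1 N). Moving over the tray.

>>> play_rows(
  increments=[
    {"xyz":[-15,-20,0],"rot":[0,0,0],"grip":15},
    {"xyz":[-30,-39,0],"rot":[0,0,0],"grip":15},
    {"xyz":[-35,-45,0],"rot":[0,0,0],"grip":15},
    {"xyz":[-35,-45,0],"rot":[0,0,0],"grip":15},
    {"xyz":[-35,-45,0],"rot":[0,0,0],"grip":15},
    {"xyz":[-30,-38,0],"rot":[0,0,0],"grip":15},
    {"xyz":[-20,-25,0],"rot":[0,0,0],"grip":15},
    {"xyz":[-10,-12,0],"rot":[0,0,0],"grip":15},
  ],
)

```text
time: 7.32
tool_pos: [449.8, 352.9, 197.3]
tool_rot: [0.989, -0.15, 0.001, 0.001]
force: [1.0, -1.4, -0.6]
finger_gap: 0.273
```

>>> play_rows(
  increments=[
    {"xyz":[0,0,0],"rot":[0,0,0],"grip":15},
    {"xyz":[0,0,0],"rot":[0,0,0],"grip":15},
  ],
)

```text
time: 7.58
tool_pos: [449.9, 351.5, 196.7]
tool_rot: [0.989, -0.15, 0.001, 0.002]
force: [1.1, 0.2, -0.5]
finger_gap: 0.27
```

```bash
python3 -c "
from h import *
delta([446,364,63])
im=read_camera('scene');cv2.imwrite('pics/s2.png',cv2.resize(im[160:360,360:560],None,fx=3,fy=3)[:,:,::-1])"
```

```text
t 7.58 pos [449.9 351.5 196.7] F [ 1.1  0.2 -0.5] gap 23.0
world d [  -3.9   12.5 -133.7] tool d [ -7.8 -11.4 133.6] tool d in goal axes [ -7.3 -10.8 133.7] rot [ 0.004 -0.003 -0.007]
```

View pics/s2.png

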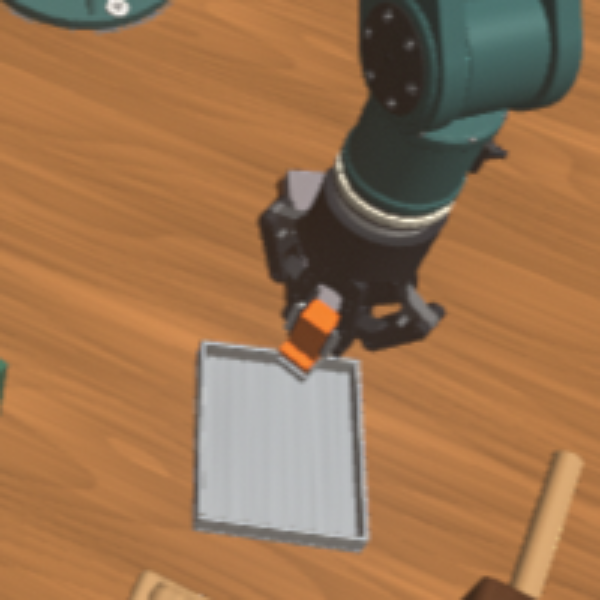

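The keeper hangs above the tray's near edge and looks tilted in the jaws. I'll compare it with the projection of an upright keeper.

```bash
python3 -c "
from h import *
s=read_state();p=s['tool_pos'];n='scene'
im=read_camera(n);a,b=430,240
im=cv2.resize(im[b:b+70,a:a+70],None,fx=8,fy=8,interpolation=2)[:,:,::-1].copy()
def pt(x,y,z): return [*(p[:2]+x*bx+y*by),p[2]-58.9+z]
for col,pts in(((255,0,255),[(x,y,z) for x in(-10,10) for y in(-12,12) for z in(0,70.5)]),((255,255,0),[(x,y,25) for x in(-18,18) for y in(-12,12)])):
    for q in (proj(n,[pt(*k) for k in pts])-[a,b]+.5)*8: cv2.circle(im,tuple(int(v) for v in q),4,col,2)
cv2.imwrite('pics/s3.png',im)"
```

```text
(no output)
```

View pics/s3.png

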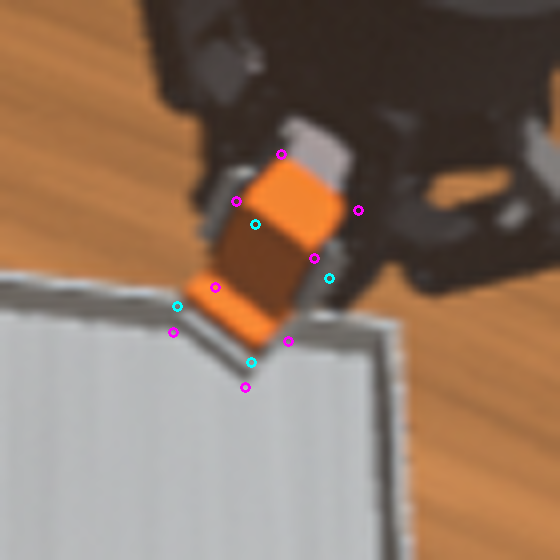

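Upright to within about a pixel: the shank bottom is predicted at (245,387) and seen at about (243,378) in the crop. Centring and descending.

>>> play_rows(
  increments=[
    {"xyz":[-8,-11,0],"rot":[0,0,-0.007],"grip":15},
    {"xyz":[0,0,15],"rot":[0.003,0,0],"grip":15},
    {"xyz":[0,0,20],"rot":[0,0,0],"grip":15},
    {"xyz":[0,0,25],"rot":[0,0,0],"grip":15},
    {"xyz":[0,0,20],"rot":[0,0,0],"grip":15},
    {"xyz":[0,0,15],"rot":[0,0,0],"grip":15},
    {"xyz":[0,0,8],"rot":[0,0,0],"grip":15},
    {"xyz":[0,0,0],"rot":[0,0,0],"grip":15},
  ],
)

```text
time: 8.68
tool_pos: [447.0, 361.7, 86.9]
tool_rot: [0.989, -0.148, 0.001, 0.002]
force: [-0.2, -1.3, -0.3]
finger_gap: 0.27
```

```bash
python3 -c "
from h import *
delta([446,364,63])"
```

```text
t 8.68 pos [447.  361.7  86.9] F [-0.2 -1.3 -0.3] gap 23.1
world d [ -1.    2.3 -23.9] tool d [-1.7 -2.  23.9] tool d in goal axes [-1.6 -1.9 23.9] rot [ 0.003 -0.003 -0.005]
```

>>> play_rows(
  increments=[
    {"xyz":[0,0,8],"rot":[0.003,-0.003,0],"grip":15},
    {"xyz":[0,0,6],"rot":[0,0,0],"grip":15},
    {"xyz":[0,0,3],"rot":[0,0,0],"grip":15},
    {"xyz":[0,0,0],"rot":[0,0,0],"grip":15},
    {"xyz":[0,0,0],"rot":[0,0,0],"grip":15},
  ],
)

```text
time: 9.3
tool_pos: [448.2, 362.6, 70.4]
tool_rot: [0.989, -0.149, 0.001, -0.002]
force: [-0.7, -0.8, -0.0]
finger_gap: 0.268
```

>>> play_rows(
  increments=[
    {"xyz":[0,0,2],"rot":[0,0,0],"grip":15},
    {"xyz":[0,0,1],"rot":[0,0,0],"grip":15},
  ],
)

```text
time: 9.55
tool_pos: [448.4, 362.8, 67.7]
tool_rot: [0.989, -0.149, 0.001, -0.002]
force: [-0.4, -0.6, -0.6]
finger_gap: 0.271
```

>>> play_rows(
  increments=[
    {"xyz":[0,0,2],"rot":[0,0,0],"grip":15},
    {"xyz":[0,0,1],"rot":[0,0,0],"grip":15},
  ],
)

```text
time: 9.8
tool_pos: [448.4, 362.9, 64.5]
tool_rot: [0.989, -0.149, 0.001, -0.002]
force: [0.2, 0.0, -0.6]
finger_gap: 0.271
```

>>> play_rows(
  increments=[
    {"xyz":[0,0,1],"rot":[0,0,0],"grip":15},
    {"xyz":[0,0,0.5],"rot":[0,0,0],"grip":15},
  ],
)

```text
time: 10.05
tool_pos: [448.4, 362.8, 62.9]
tool_rot: [0.989, -0.148, 0.001, -0.002]
force: [0.4, -0.3, 3.1]
finger_gap: 0.271
```

Floor contact: 3 N at z = 62.9, as predicted. Opening.

>>> play_rows(
  increments=[
    {"xyz":[0,0,0],"rot":[0,0,0],"grip":28},
    {"xyz":[0,0,0],"rot":[0,0,0],"grip":36},
    {"xyz":[0,0,0],"rot":[0,0,0],"grip":50},
    {"xyz":[0,0,0],"rot":[0,0,0],"grip":50},
    {"xyz":[0,0,0],"rot":[0,0,0],"grip":50},
  ],
)

```text
time: 10.68
tool_pos: [448.8, 363.2, 63.3]
tool_rot: [0.989, -0.149, 0.002, -0.002]
force: [-0.9, -0.9, -0.0]
finger_gap: 0.586
```

>>> play_rows(
  increments=[
    {"xyz":[0,0,-10],"rot":[0,0,0],"grip":50},
    {"xyz":[0,0,-20],"rot":[0,0,0],"grip":50},
    {"xyz":[0,0,-30],"rot":[0,0,0],"grip":50},
    {"xyz":[0,0,-35],"rot":[0,0,0],"grip":50},
    {"xyz":[0,0,-30],"rot":[0,0,0],"grip":50},
    {"xyz":[0,0,-10],"rot":[0,0,0],"grip":50},
    {"xyz":[0,0,0],"rot":[0,0,0],"grip":50},
  ],
)

```text
time: 11.55
tool_pos: [448.0, 362.3, 204.9]
tool_rot: [0.989, -0.149, 0.002, -0.003]
force: [0.7, -0.2, 0.5]
finger_gap: 0.585
```

```bash
python3 -c "
from h import *
delta([*box(0,-50),200])
im=read_camera('scene');cv2.imwrite('pics/s4.png',cv2.resize(im[180:360,220:520],None,fx=2.5,fy=2.5)[:,:,::-1])"
```

```text
t 11.55 pos [448.  362.3 204.9] F [ 0.7 -0.2  0.5] gap 50.0
world d [ 108.3 -395.5   -4.9] tool d [219.7 346.3   3.5] tool d in goal axes [218.  347.3   4.9] rot [-0.006 -0.003 -0.005]
```

View pics/s4.png

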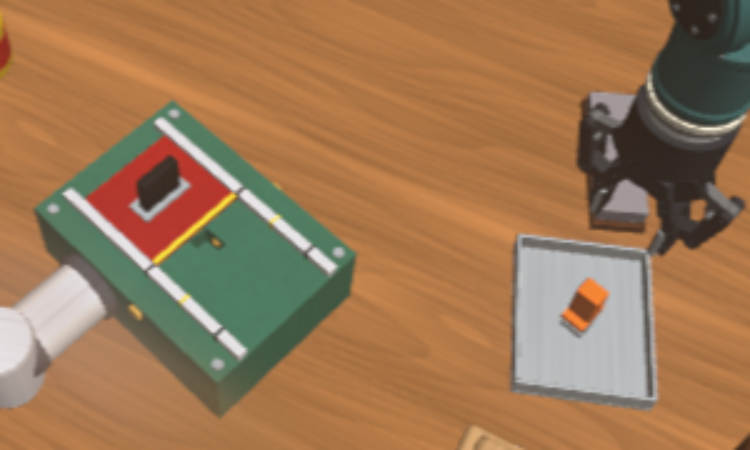

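The keeper stands in the middle of the tray, at about (585,307) in the crop. The shutter is still shut, with its handle at (158,185). Going to the handle.

>>> play_rows(
  increments=[
    {"xyz":[15,24,0],"rot":[-0.006,-0.003,0],"grip":50},
    {"xyz":[32,50,0],"rot":[0,0,0],"grip":50},
    {"xyz":[33,52,0],"rot":[0,0,0],"grip":50},
    {"xyz":[33,52,0],"rot":[0,0,0],"grip":50},
    {"xyz":[33,52,0],"rot":[0,0,0],"grip":50},
    {"xyz":[32,50,0],"rot":[0,0,0],"grip":50},
    {"xyz":[22,35,0],"rot":[0,0,0],"grip":50},
    {"xyz":[10,15,0],"rot":[0,0,0],"grip":50},
  ],
)

```text
time: 12.6
tool_pos: [550.4, -22.6, 192.6]
tool_rot: [0.989, -0.144, -0.009, 0.003]
force: [-0.2, 0.2, -0.5]
finger_gap: 0.583
```

>>> play_rows(
  increments=[
    {"xyz":[0,0,0],"rot":[0,0,0],"grip":50},
    {"xyz":[0,0,0],"rot":[0,0,0],"grip":50},
  ],
)

```text
time: 12.85
tool_pos: [549.4, -21.0, 191.1]
tool_rot: [0.989, -0.144, -0.011, 0.003]
force: [-0.7, 1.4, 0.6]
finger_gap: 0.588
```

```bash
python3 -c "
from h import *
delta([*box(0,-50),121])"
```

```text
t 12.85 pos [549.4 -21.  191.1] F [-0.7  1.4  0.6] gap 50.2
world d [  6.9 -12.2 -70.1] tool d [11.5  9.1 70. ] tool d in goal axes [10.1  9.7 70.1] rot [0.009 0.02  0.004]
```

>>> play_rows(
  increments=[
    {"xyz":[11,9,0],"rot":[0.009,0.02,0.004],"grip":50},
    {"xyz":[0,0,10],"rot":[0,0,0],"grip":50},
    {"xyz":[0,0,10],"rot":[0,0,0],"grip":50},
    {"xyz":[0,0,0],"rot":[0,0,0],"grip":50},
    {"xyz":[0,0,0],"rot":[0,0,0],"grip":50},
  ],
)

```text
time: 13.48
tool_pos: [557.0, -28.1, 169.0]
tool_rot: [0.99, -0.142, -0.0, -0.001]
force: [0.2, -0.4, 0.5]
finger_gap: 0.589
```

```bash
python3 -c "
from h import *
delta([*box(0,-50),121])"
```

```text
t 13.47 pos [557.  -28.1 169. ] F [ 0.2 -0.4  0.5] gap 50.3
world d [ -0.8  -5.2 -48. ] tool d [ 0.8  5.3 48. ] tool d in goal axes [ 0.8  5.2 48. ] rot [-0.002  0.001  0.008]
```

>>> play_rows(
  increments=[
    {"xyz":[1,5,0],"rot":[0,0,0.008],"grip":50},
    {"xyz":[0,0,12],"rot":[0,0,0],"grip":50},
    {"xyz":[0,0,14],"rot":[0,0,0],"grip":50},
    {"xyz":[0,0,10],"rot":[0,0,0],"grip":50},
    {"xyz":[0,0,5],"rot":[0,0,0],"grip":50},
    {"xyz":[0,0,0],"rot":[0,0,0],"grip":50},
    {"xyz":[0,0,0],"rot":[0,0,0],"grip":50},
  ],
)

```text
time: 14.35
tool_pos: [556.5, -33.5, 124.8]
tool_rot: [0.989, -0.147, -0.0, -0.001]
force: [-0.3, -0.5, 0.3]
finger_gap: 0.587
```

```bash
python3 -c "
from h import *
delta([*box(0,-50),119])"
```

```text
t 14.35 pos [556.5 -33.5 124.8] F [-0.3 -0.5  0.3] gap 50.2
world d [-0.2  0.2 -5.8] tool d [-0.3 -0.1  5.8] tool d in goal axes [-0.3 -0.1  5.8] rot [-0.002  0.001 -0.001]
```

>>> play_rows(
  increments=[
    {"xyz":[0,0,5],"rot":[0,0,0],"grip":50},
    {"xyz":[0,0,0],"rot":[0,0,0],"grip":3},
    {"xyz":[0,0,0],"rot":[0,0,0],"grip":3},
    {"xyz":[0,0,0],"rot":[0,0,0],"grip":3},
    {"xyz":[0,0,0],"rot":[0,0,0],"grip":3},
    {"xyz":[0,0,0],"rot":[0,0,0],"grip":3},
    {"xyz":[0,0,0],"rot":[0,0,0],"grip":3},
    {"xyz":[0,0,0],"rot":[0,0,0],"grip":3},
  ],
  squeeze=90,
)

```text
time: 15.35
tool_pos: [557.1, -33.1, 120.3]
tool_rot: [0.989, -0.147, 0.0, -0.001]
force: [-0.9, 0.5, 0.5]
finger_gap: 0.13
```

```bash
python3 -c "
from h import *
delta([*box(0,-5),119])"
```

```text
t 15.35 pos [557.1 -33.1 120.3] F [-0.9  0.5  0.5] gap 11.1
world d [12.1 42.9 -1.3] tool d [ -0.9 -44.6   1.5] tool d in goal axes [ -0.8 -44.6   1.3] rot [-0.003 -0.    -0.001]
```

Gripping the handle (gap 11 mm). Sliding about 44.5 mm.

>>> play_rows(
  increments=[
    {"xyz":[0,-6,0],"rot":[0,0,0],"grip":3},
    {"xyz":[0,-8,0],"rot":[0,0,0],"grip":3},
    {"xyz":[0,-8,0],"rot":[0,0,0],"grip":3},
    {"xyz":[0,-8,0],"rot":[0,0,0],"grip":3},
    {"xyz":[0,-6,0],"rot":[0,0,0],"grip":3},
    {"xyz":[0,-4,0],"rot":[0,0,0],"grip":3},
    {"xyz":[0,0,0],"rot":[0,0,0],"grip":3},
  ],
)

```text
time: 16.23
tool_pos: [563.7, -11.7, 120.4]
tool_rot: [0.989, -0.151, -0.002, 0.009]
force: [-2.7, -5.6, 0.9]
finger_gap: 0.129
```

```bash
python3 -c "
from h import *
delta([*box(0,-5),119])"
```

```text
t 16.23 pos [563.7 -11.7 120.4] F [-2.7 -5.6  0.9] gap 11.0
world d [ 5.6 21.5 -1.4] tool d [ -1.1 -22.2   1. ] tool d in goal axes [ -0.9 -22.2   1.4] rot [ 0.018  0.002 -0.009]
```

>>> play_rows(
  increments=[
    {"xyz":[0,-10,0],"rot":[0.01,0,-0.005],"grip":3},
    {"xyz":[0,-12,0],"rot":[0.005,0,0],"grip":3},
    {"xyz":[0,-12,0],"rot":[0.005,0,0],"grip":3},
  ],
)

```text
time: 16.6
tool_pos: [570.1, 9.1, 120.4]
tool_rot: [0.988, -0.151, -0.003, 0.005]
force: [-4.2, -9.4, 3.6]
finger_gap: 0.126
```

>>> play_rows(
  increments=[
    {"xyz":[0,-7,0],"rot":[0.005,0,0],"grip":3},
  ],
)

```text
time: 16.73
tool_pos: [570.8, 11.8, 120.3]
tool_rot: [0.988, -0.151, -0.003, 0.006]
force: [-3.9, -10.6, 3.0]
finger_gap: 0.13
```

```bash
python3 -c "
from h import *
delta([*box(0,-5),119])"
```

```text
t 16.73 pos [570.8  11.8 120.3] F [ -3.9 -10.6   3. ] gap 11.1
world d [-1.6 -2.  -1.3] tool d [-0.9  2.3  1.4] tool d in goal axes [-0.9  2.3  1.3] rot [ 0.012  0.005 -0.011]
```

>>> play_rows(
  increments=[
    {"xyz":[0,-4,0],"rot":[0.004,0,0],"grip":3},
  ],
)

```text
time: 16.85
tool_pos: [570.8, 11.6, 120.4]
tool_rot: [0.988, -0.152, -0.004, 0.006]
force: [-3.3, -9.1, 2.6]
finger_gap: 0.128
```

>>> play_rows(
  increments=[
    {"xyz":[0,-4,0],"rot":[0.004,0,0],"grip":3},
  ],
)

```text
time: 16.98
tool_pos: [570.7, 11.3, 120.4]
tool_rot: [0.988, -0.152, -0.004, 0.006]
force: [-3.4, -9.2, 2.9]
finger_gap: 0.126
```

```bash
python3 -c "
from h import *
delta([*box(0,-5),119])
read_camera('top')
for i in range(4): read_camera('top'); delta([*box(0,-5),119])"
```

```text
t 16.98 pos [570.7  11.3 120.4] F [-3.4 -9.2  2.9] gap 10.7
world d [-1.4 -1.5 -1.4] tool d [-0.9  1.8  1.4] tool d in goal axes [-0.9  1.8  1.4] rot [ 0.014  0.006 -0.012]
t 17.07 pos [570.7  11.3 120.4] F [-4.1 -9.7  3.3] gap 11.0
world d [-1.4 -1.5 -1.4] tool d [-0.9  1.9  1.4] tool d in goal axes [-0.9  1.9  1.4] rot [ 0.014  0.006 -0.012]
t 17.12 pos [570.7  11.4 120.4] F [-3.7 -8.9  3. ] gap 11.4
world d [-1.4 -1.5 -1.4] tool d [-0.9  1.9  1.4] tool d in goal axes [-0.9  1.9  1.4] rot [ 0.014  0.006 -0.012]
t 17.18 pos [570.7  11.3 120.3] F [-5.7 -8.2  2.3] gap 10.8
world d [-1.4 -1.5 -1.3] tool d [-0.9  1.8  1.4] tool d in goal axes [-0.9  1.8  1.3] rot [ 0.014  0.006 -0.012]
t 17.23 pos [570.7  11.3 120.4] F [-4.3 -9.8  2.3] gap 10.9
world d [-1.4 -1.5 -1.4] tool d [-0.9  1.9  1.4] tool d in goal axes [-0.9  1.9  1.4] rot [ 0.014  0.006 -0.012]
```

Steady. Checking the yellow edge against the marks in both views.

```bash
python3 -c "
from h import *
for n,(a,b,c,d) in dict(scene=(220,200,380,350),top=(260,150,385,250)).items():
    im=read_camera(n);h=hsv(n,im);H,S,V=[h[...,i].astype(int) for i in range(3)]
    m=(H>=19)&(H<34)&(S>130)&(V>110);w=np.zeros_like(m);w[b:d,a:c]=1
    ys,xs=np.nonzero(m&w);P=ray(n,np.c_[xs,ys],93)-B
    X=P@bx;Y=P@by
    for lo,hi,l in((-66,-54,'railL'),(-50,50,'edge'),(54,66,'railR')):
        k=(X>lo)&(X<hi)&(Y>20)&(Y<70); print(n,l,k.sum(),np.percentile(Y[k],[5,50,95]).round(1) if k.any() else '')
    if n=='scene': cv2.imwrite('pics/s5.png',cv2.resize(im[b:d,a:c],None,fx=4,fy=4,interpolation=2)[:,:,::-1])
    t=(H>=4)&(H<18)&(S>170)&(V>120);t[:, 0:(0 if n=='top' else 420)]=0
    if n=='top': t[:,250:]=0
    (ca)=biggest(t)
    print('keeper px',ca[:,0].mean(0),ray(n,ca[:,0].mean(0),60))
"
```

```text
scene railL 0 
scene edge 115 [41.4 44.5 47.9]
scene railR 1 [43. 43. 43.]
keeper px [454.41818182 302.25454545] [[456.36741829 364.06230978]]
top railL 0 
top edge 23 [39.5 41.8 44.1]
top railR 0 
keeper px [210.875      243.66666667] [[447.22808675 357.04133667]]
```

View pics/s5.png

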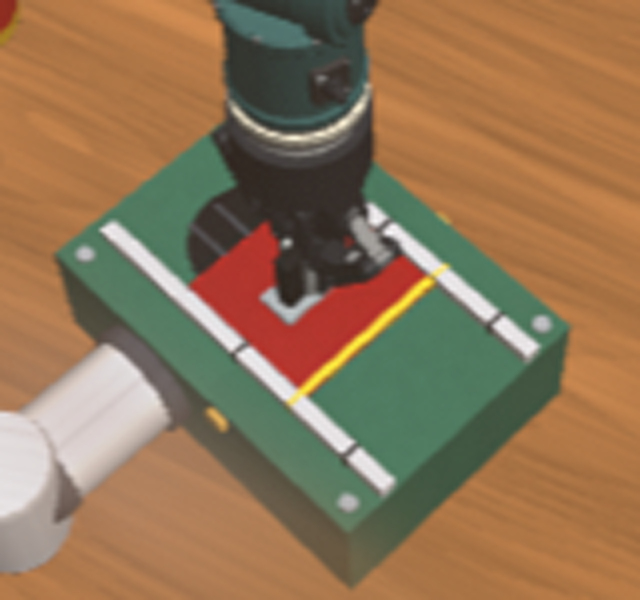

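The edge runs straight into both rail marks, at (291,402) and (445,268) in the crop. The estimated travel is 45–47 mm and steady, and the keeper is still in the tray. Handing in.

```bash
python3 -c "
from h import *
delta([*box(0,-5),119]); print(hand_in())"
```

```text
t 17.32 pos [570.7  11.3 120.3] F [-4.3 -9.   2.5] gap 11.0
world d [-1.4 -1.5 -1.3] tool d [-0.9  1.9  1.4] tool d in goal axes [-0.9  1.9  1.3] rot [ 0.014  0.006 -0.012]
the job is handed in; nothing more can be done
None
```

The job is done and handed in at 17.3 s. I pulled the keeper straight up, lowered it until it touched the tray floor (about 3 N) and let it go. It was standing near the middle of the tray when I last saw it. I then gripped the shutter handle with a 90 N squeeze, slid it to half travel, and handed in while still holding it there.

- **Travel:** the arm's position puts the shutter at about 46.5 mm, and it held steady for the last 0.3 s against about 10 N from the spring. The scene camera put the yellow edge at 41–48 mm (middle 44.5), in line with both yellow marks.
- **Disagreement:** the top camera put the edge lower, at 39.5–44 mm, but from only 23 pixels partly hidden by the arm. My automatic search for the rail marks themselves found almost nothing, so lining up with them was judged by eye.
- **Bystanders:** nothing in the pictures or force readings showed contact with anything else on the bench, but I did not measure the bystanders again at the end.

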